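Click-test the night lamps and set the faulty ones aside

TASK

Test the four night lamps by pressing each one's button fully down and letting go. Lamps whose button stays down are sound: leave them standing where they are, switched on. Lift each one whose button springs back into the blue repairs tray and set it down gently, flat on the floor and right way up, only one lamp to a bay; leave the flask, the bottle, the bait tub and the hook box alone.

Things in the scene. Friction and masses are not known exactly. Their poses are not given: they have to be found in the camera images.
- lamp_a: One of four night-fishing lamps that look alike: blue plastic box 120 long (own x) x 46 wide (own y) x 42 high, about 0.25 kg (varies by a third), loose on the table, long side at any yaw, flat pale lens on the half towards its -x end, push button near its +x end. Origin: centre of the underside; z up. The letter tells nothing of whether it works, and one or two of the four are faulty.
- lamp_a_button (a joint): Travel in m of that lamp's button: 0 = up (not pressed), 0.010 = fully down. All start up. Pushing takes up to about 5 N. On a sound lamp a tight catch keeps the button as far down as it was pushed (pressing again does nothing more); on a faulty one it springs back to 0 when let go.
- lamp_a_cap (a point): Centre of the top of that lamp's button, a round orange cap 30 mm across with a yellow skirt, 38 mm from the lamp's origin along its +x. Stands 14 mm above the case (56 mm above the table) when up, 4 mm above the case (46 mm) when down, where the yellow skirt is hidden.
- lamp_b: One of four night-fishing lamps that look alike: blue plastic box 120 long (own x) x 46 wide (own y) x 42 high, about 0.25 kg (varies by a third), loose on the table, long side at any yaw, flat pale lens on the half towards its -x end, push button near its +x end. Origin: centre of the underside; z up. The letter tells nothing of whether it works, and one or two of the four are faulty.
- lamp_b_button (a joint): Travel in m of that lamp's button: 0 = up (not pressed), 0.010 = fully down. All start up. Pushing takes up to about 5 N. On a sound lamp a tight catch keeps the button as far down as it was pushed (pressing again does nothing more); on a faulty one it springs back to 0 when let go.
- lamp_b_cap (a point): Centre of the top of that lamp's button, a round orange cap 30 mm across with a yellow skirt, 38 mm from the lamp's origin along its +x. Stands 14 mm above the case (56 mm above the table) when up, 4 mm above the case (46 mm) when down, where the yellow skirt is hidden.
- lamp_c: One of four night-fishing lamps that look alike: blue plastic box 120 long (own x) x 46 wide (own y) x 42 high, about 0.25 kg (varies by a third), loose on the table, long side at any yaw, flat pale lens on the half towards its -x end, push button near its +x end. Origin: centre of the underside; z up. The letter tells nothing of whether it works, and one or two of the four are faulty.
- lamp_c_button (a joint): Travel in m of that lamp's button: 0 = up (not pressed), 0.010 = fully down. All start up. Pushing takes up to about 5 N. On a sound lamp a tight catch keeps the button as far down as it was pushed (pressing again does nothing more); on a faulty one it springs back to 0 when let go.
- lamp_c_cap (a point): Centre of the top of that lamp's button, a round orange cap 30 mm across with a yellow skirt, 38 mm from the lamp's origin along its +x. Stands 14 mm above the case (56 mm above the table) when up, 4 mm above the case (46 mm) when down, where the yellow skirt is hidden.
- lamp_d: One of four night-fishing lamps that look alike: blue plastic box 120 long (own x) x 46 wide (own y) x 42 high, about 0.25 kg (varies by a third), loose on the table, long side at any yaw, flat pale lens on the half towards its -x end, push button near its +x end. Origin: centre of the underside; z up. The letter tells nothing of whether it works, and one or two of the four are faulty.
- lamp_d_button (a joint): Travel in m of that lamp's button: 0 = up (not pressed), 0.010 = fully down. All start up. Pushing takes up to about 5 N. On a sound lamp a tight catch keeps the button as far down as it was pushed (pressing again does nothing more); on a faulty one it springs back to 0 when let go.
- lamp_d_cap (a point): Centre of the top of that lamp's button, a round orange cap 30 mm across with a yellow skirt, 38 mm from the lamp's origin along its +x. Stands 14 mm above the case (56 mm above the table) when up, 4 mm above the case (46 mm) when down, where the yellow skirt is hidden.
- tray: Blue open repairs tray, fixed to the table: 165 (own x) x 250 (own y) x 40 high outside, walls and floor 5 thick, one 5 mm divider wall along its own x, as high as the walls, making two bays 155 (x) x 117 (y) each. A lamp fits a bay lengthwise, along the tray's x, either way round. Origin: centre of the underside, z up.
- bay_left (a point): Centre of the floor of the bay on the tray's +y side, 5 mm above the table.
- bay_right (a point): Centre of the floor of the bay on the tray's -y side, 5 mm above the table.
- flask: Bystander: steel vacuum flask standing loose, 70 across, 185 high. Origin: centre of its underside.
- bottle: Bystander: green glass bottle standing loose, 68 across, 200 high. Origin: centre of its underside.
- bait_tub: Bystander: bait tub with red lid standing loose, 68 across (lid a little wider), 55 high. Origin: centre of its underside.
- hook_box: Bystander: flat clear and green hook box lying loose, 100 (own x) x 65 x 24 high. Origin: centre of its underside.
Mind the look-alikes: they are no part of the job. What is shaped like the lamp_d but red is not meant.

How it is judged:
On the way, in this order (a step that is already met when the one before it is completed fails the run):
1. a lamp's button has been pressed down at least 7 mm (value of joint any of lamp_a_button, lamp_b_button, lamp_c_button, lamp_d_button above 0.007 m), for 0.02 s.
2. a lamp lies flat in the tray with its button up ((((x of lamp_a in the frame of tray between -0.03 and 0.03 m and y of lamp_a in the frame of tray between -0.11 and 0.11 m and z of lamp_a in the frame of tray below 0.012 m and angle between lamp_a's own z axis and vertical below 0.1 rad) and value of joint lamp_a_button below 0.003 m) or ((x of lamp_b in the frame of tray between -0.03 and 0.03 m and y of lamp_b in the frame of tray between -0.11 and 0.11 m and z of lamp_b in the frame of tray below 0.012 m and angle between lamp_b's own z axis and vertical below 0.1 rad) and value of joint lamp_b_button below 0.003 m) or ((x of lamp_c in the frame of tray between -0.03 and 0.03 m and y of lamp_c in the frame of tray between -0.11 and 0.11 m and z of lamp_c in the frame of tray below 0.012 m and angle between lamp_c's own z axis and vertical below 0.1 rad) and value of joint lamp_c_button below 0.003 m) or ((x of lamp_d in the frame of tray between -0.03 and 0.03 m and y of lamp_d in the frame of tray between -0.11 and 0.11 m and z of lamp_d in the frame of tray below 0.012 m and angle between lamp_d's own z axis and vertical below 0.1 rad) and value of joint lamp_d_button below 0.003 m))), for 0.2 s.
At the end, for the whole second after the job is handed in: Every lamp either stands within 40 mm of its start with its button staying down (over 7 mm), or lies at rest in the tray, button up, flat on the floor, centred within 30 mm along its bay; no two lamps share a bay; lamps and bystanders are upright (((value of joint lamp_a_button above 0.007 m and distance of lamp_a from where it was at the start of the episode below 0.04 m and angle between lamp_a's own z axis and vertical below 0.1 rad) or ((x of lamp_a in the frame of tray between -0.03 and 0.03 m and y of lamp_a in the frame of tray between -0.11 and 0.11 m and z of lamp_a in the frame of tray below 0.012 m and angle between lamp_a's own z axis and vertical below 0.1 rad) and value of joint lamp_a_button below 0.003 m and linear speed of lamp_a below 0.02 m/s)) and ((value of joint lamp_b_button above 0.007 m and distance of lamp_b from where it was at the start of the episode below 0.04 m and angle between lamp_b's own z axis and vertical below 0.1 rad) or ((x of lamp_b in the frame of tray between -0.03 and 0.03 m and y of lamp_b in the frame of tray between -0.11 and 0.11 m and z of lamp_b in the frame of tray below 0.012 m and angle between lamp_b's own z axis and vertical below 0.1 rad) and value of joint lamp_b_button below 0.003 m and linear speed of lamp_b below 0.02 m/s)) and ((value of joint lamp_c_button above 0.007 m and distance of lamp_c from where it was at the start of the episode below 0.04 m and angle between lamp_c's own z axis and vertical below 0.1 rad) or ((x of lamp_c in the frame of tray between -0.03 and 0.03 m and y of lamp_c in the frame of tray between -0.11 and 0.11 m and z of lamp_c in the frame of tray below 0.012 m and angle between lamp_c's own z axis and vertical below 0.1 rad) and value of joint lamp_c_button below 0.003 m and linear speed of lamp_c below 0.02 m/s)) and ((value of joint lamp_d_button above 0.007 m and distance of lamp_d from where it was at the start of the episode below 0.04 m and angle between lamp_d's own z axis and vertical below 0.1 rad) or ((x of lamp_d in the frame of tray between -0.03 and 0.03 m and y of lamp_d in the frame of tray between -0.11 and 0.11 m and z of lamp_d in the frame of tray below 0.012 m and angle between lamp_d's own z axis and vertical below 0.1 rad) and value of joint lamp_d_button below 0.003 m and linear speed of lamp_d below 0.02 m/s)) and (value of joint any of lamp_a_button, lamp_b_button above 0.007 m or (y of lamp_a in the frame of tray above 0 m and y of lamp_b in the frame of tray below 0 m) or (y of lamp_a in the frame of tray below 0 m and y of lamp_b in the frame of tray above 0 m)) and (value of joint any of lamp_a_button, lamp_c_button above 0.007 m or (y of lamp_a in the frame of tray above 0 m and y of lamp_c in the frame of tray below 0 m) or (y of lamp_a in the frame of tray below 0 m and y of lamp_c in the frame of tray above 0 m)) and (value of joint any of lamp_a_button, lamp_d_button above 0.007 m or (y of lamp_a in the frame of tray above 0 m and y of lamp_d in the frame of tray below 0 m) or (y of lamp_a in the frame of tray below 0 m and y of lamp_d in the frame of tray above 0 m)) and (value of joint any of lamp_b_button, lamp_c_button above 0.007 m or (y of lamp_b in the frame of tray above 0 m and y of lamp_c in the frame of tray below 0 m) or (y of lamp_b in the frame of tray below 0 m and y of lamp_c in the frame of tray above 0 m)) and (value of joint any of lamp_b_button, lamp_d_button above 0.007 m or (y of lamp_b in the frame of tray above 0 m and y of lamp_d in the frame of tray below 0 m) or (y of lamp_b in the frame of tray below 0 m and y of lamp_d in the frame of tray above 0 m)) and (value of joint any of lamp_c_button, lamp_d_button above 0.007 m or (y of lamp_c in the frame of tray above 0 m and y of lamp_d in the frame of tray below 0 m) or (y of lamp_c in the frame of tray below 0 m and y of lamp_d in the frame of tray above 0 m)) and angle between each of flask, bottle, bait_tub, hook_box's own z axis and vertical below 0.15 rad); the robot touches nothing.
It fails at once if a bystander (flask, bottle, bait tub or hook box) was moved more than 30 mm (distance of any of flask, bottle, bait_tub, hook_box from where it was at the start of the episode above 0.03 m).
It fails at once if a lamp was dropped or slammed into the tray (over 0.6 m/s in the last 20 mm) ((linear speed of lamp_a above 0.6 m/s and z of lamp_a in the frame of tray below 0.025 m and horizontal distance between lamp_a and tray below 0.13 m) or (linear speed of lamp_b above 0.6 m/s and z of lamp_b in the frame of tray below 0.025 m and horizontal distance between lamp_b and tray below 0.13 m) or (linear speed of lamp_c above 0.6 m/s and z of lamp_c in the frame of tray below 0.025 m and horizontal distance between lamp_c and tray below 0.13 m) or (linear speed of lamp_d above 0.6 m/s and z of lamp_d in the frame of tray below 0.025 m and horizontal distance between lamp_d and tray below 0.13 m)).
It fails at once if a lamp was tipped over (angle between any of lamp_a, lamp_b, lamp_c, lamp_d's own z axis and vertical above 0.8 rad).
It also fails if it takes over 72 s, if anything falls off the work surface, if the arm or the gripper's body presses on something with over 40 N, if the wrist force passes 120 N, or if a joint passes its speed limit or range.

ROBOT

A 6-joint arm with a two-finger parallel gripper is mounted at the origin on the work surface. World frame = base frame: x ahead of the robot, y to its left, z up, the work surface at z = 0. Lengths are in m, angles in rad, forces in N, time in s.
With the tool pointing down it reaches from about 0.275 to 0.75 m from the base axis. Payload 10.2 kg.
Tool frame: the origin (TCP) lies at the very end of the fingers, on their centre line; the grasp point (between the pads) lies 19 mm behind it; z points along the fingers, y is the direction in which the jaws open and shut (so a half turn about z gives the same grasp; the last joint's range is limited). The gripper opens to 88 mm and grips with 3 to 60 N. Pads are 18 mm wide; open, the fingers measure 123 mm over their backs; the gripper's body (75 mm by 187 mm) begins 45 mm behind the grasp point.
Start: joints at [-1.325, 0.313, 1.498, -0, 1.331, -0.223], TCP at [0.237, -0.468, 0.209] pointing down, gripper open.
Joint ranges: [-2.94, 2.94], [-0.97, 2.17], [0.19, 2.56], [-1.23, 4.37], [0.02, 3.11], [-2.88, 2.88]. Speed limits (rad/s): [2.39, 2.39, 3.01, 3.14, 3.14, 3.14].

INTERFACE

Orientations are given as a unit quaternion [x, y, z, w].
In Python, from cell import bot gives the robot as it stands. The module is installed in compiled form; this text tells all that it offers.
- The arm moves only by the tool move_arm, never from a script. Its argument "deltas" is one flat list of numbers, 5 for each row, row after row: the shift along the tool's x, y, z in mm, then the turn about the tool's z in rad, then the closure, from -1 (fully open) to 1 (shut). A call has 1 to 12 rows; each row is the pose to reach, as a shift and turn from the pose commanded when the call began, along the tool's axes at that moment; what a row does not reach only later rows make up. A row lasts 1/10 s, in which the tool goes at most 50 mm and 8.59 degrees, less where a joint would pass 70% of its speed; a pose out of reach is approached as far as the arm can. A call with a gripper value outside its range is refused whole. The fingers move at their own pace and stop on an object; "grip_force" is the grip in N (left out, the last holds). Time passes only in rows, so rows that repeat a pose let the fingers close. It gives the time, the measured TCP pose, the force and the opening at its end, in the units of the state.
- bot.observe(): the state, without advancing time (a new reading comes with each control period).
- bot.get_image(name): name is "scene" or "top" or "wrist"; returns a dict with "img" (384x512x3 uint8, red, green, blue), "fovy" (degrees; the focal length in pixels is half the picture's height over the tangent of half this angle, whatever the lens; pixels are square), "cx", "cy" (the principal point, pixels), "k1" (the pictures are not rectified: a ray, as slopes to the right and down, at radius r is drawn at 1 + k1 r^2 times it, then the intrinsics apply), "pose" (4x4, takes a point from camera to world coordinates). Camera axes: x right, y down, z forward; pixel columns grow to the right and rows downward; lengths in m; the calibration is good to about 2 mm. A picture is of the moment at which its call begins. There is no depth.
- bot.finish_job(): hands the job in, once; it reports no verdict.
The state is a dict: "clock": time; "qpos": joint angles; "qd": joint speeds; "joint_torque": joint torques, N m; "ee_pos": TCP position; "ee_rot": TCP orientation; "ft_force": force on the tool from outside, world axes, zero at the start; "torque": the same for the moment, N m; "opening": opening from 0.0 (shut) to 1.0 (fully open).
Only numpy, scipy, OpenCV 4.12 (cv2) and the standard library are available. Lean on these libraries where they do the work, as an engineer would, in place of code of your own. Each camera call takes 0.05 s, during which the arm holds its last target.

## Working session

There is one attempt and no reset: what is moved stays moved. The work goes in short steps, Python scripts to look and compute and a tool call to move; the robot and the scene stay as the last step left them, time stands still between calls to the robot, and variables do not carry over. Pictures are saved under pics/ and viewed, and the job is handed in when it is done.

Besides the shell and the picture viewer there is one more tool, called after "Call:" as a command line: name --argument value ..., lists and objects as JSON in quotes. move_arm: Moves the arm, as the interface text tells. Its arguments: {"type":"object","properties":{"deltas":{"type":"array","items":{"type":"number"}},"grip_force":{"type":"number"}},"required":["deltas"]}

```bash
mkdir -p pics; cat > h.py <<'E'
import numpy as np, cv2
from cell import bot
def grab(n,fn=None):
    d=bot.get_image(n)
    if fn: cv2.imwrite('pics/'+fn,d['img'][:,:,::-1])
    return d
def K(d):
    f=d['img'].shape[0]/2/np.tan(np.radians(d['fovy'])/2)
    return f
def ray(d,u,v):
    f=K(d); x=(u-d['cx'])/f; y=(v-d['cy'])/f
    rd=np.hypot(x,y); r=rd
    for _ in range(30): r=rd/(1+d['k1']*r*r)
    s=r/rd if rd>0 else 1
    P=np.array(d['pose']); return P[:3,3],P[:3,:3]@np.array([x*s,y*s,1])
def onz(d,u,v,z):
    o,w=ray(d,u,v); return o+w*(z-o[2])/w[2]
def proj(d,p):
    P=np.array(d['pose']); c=P[:3,:3].T@(np.array(p)-P[:3,3]); x,y=c[:2]/c[2]; s=1+d['k1']*(x*x+y*y); f=K(d)
    return np.array([d['cx']+f*x*s,d['cy']+f*y*s])
E
python3 - <<'E'
from h import *
for n in('scene','top'):
    d=grab(n,n+'0.png'); print(n,d['fovy'],d['cx'],d['cy'],d['k1'],np.round(d['pose'],3).tolist())
print(bot.observe())
E
```

```text
scene 54.53209977583024 253.33647618105192 193.55102840909413 -0.03191878469625226 [[-0.234, 0.717, -0.657, 1.199], [0.972, 0.185, -0.144, 0.096], [0.018, -0.672, -0.74, 0.813], [0.0, 0.0, 0.0, 1.0]]
top 47.11962127888329 261.80221792960594 188.86464985666578 -0.028638238933199292 [[0.013, -0.997, 0.077, 0.469], [-1.0, -0.014, -0.006, -0.039], [0.008, -0.077, -0.997, 1.215], [0.0, 0.0, 0.0, 1.0]]
{'clock': 0.1, 'qpos': array([-1.32542934e+00,  3.13377750e-01,  1.49831588e+00,  1.15350225e-05,
        1.33100926e+00, -2.23398376e-01]), 'qd': array([ 0.00104095, -0.001521  , -0.00122932,  0.00120192, -0.00044781,
       -0.00113963]), 'joint_torque': array([ 2.04878554e-03, -4.02817905e+01, -2.52641112e+01,  6.95211743e-02,
        3.42990656e-02, -5.77491710e-05]), 'ee_pos': array([ 0.2371205 , -0.46813277,  0.20874369]), 'ee_rot': array([ 9.72658064e-01,  2.32241217e-01, -4.96089121e-07, -5.55148105e-04]), 'ft_force': array([-0.85120419,  0.84665852,  0.12946845]), 'torque': array([-0.04306867,  0.02202403,  0.03694354]), 'opening': 0.9965568090070219}
```

View pics/top0.png

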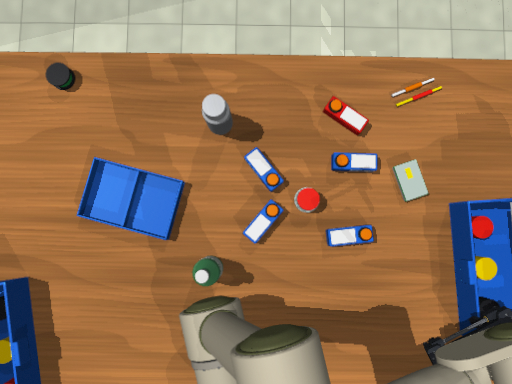

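View pics/scene0.png

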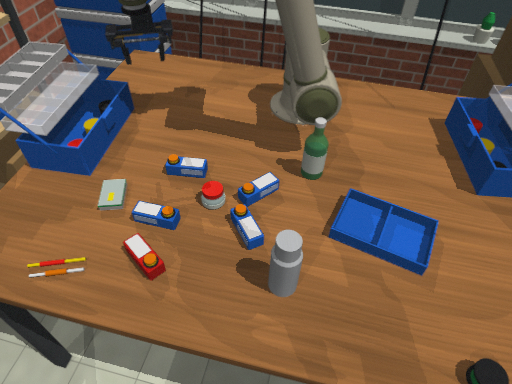

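```bash
cat > meas.py <<'E'
from h import *
def blobs(m,lo,hi):
    n,l,s,c=cv2.connectedComponentsWithStats(m.astype(np.uint8))
    return [(c[i],s[i,4],l==i) for i in range(1,n) if lo<=s[i,4]<=hi]
def lamps(d,zc=0.056):
    hsv=cv2.cvtColor(d['img'],cv2.COLOR_RGB2HSV); h,s,v=[hsv[...,i].astype(int) for i in range(3)]
    org=(h>=6)&(h<=16)&(s>200)&(v>150); pale=(s<70)&(v>190)
    caps=blobs(org,60,600); lens=blobs(pale,120,900); out=[]
    for c,a,_ in caps:
        p=onz(d,*c,zc)
        for c2,a2,m in lens:
            q=onz(d,*c2,0.042)
            D=np.linalg.norm(p[:2]-q[:2])
            if D<0.09:
                r=cv2.minAreaRect(np.argwhere(m)[:,::-1].astype(np.float32))
                bx=cv2.boxPoints(r); w=[onz(d,*b,0.042)[:2] for b in bx]
                e=[w[1]-w[0],w[2]-w[1]]; e=max(e,key=np.linalg.norm); dr=p[:2]-q[:2]
                if e@dr<0:e=-e
                out.append((p[:2],q[:2],D,np.arctan2(dr[1],dr[0]),np.arctan2(e[1],e[0]),a,a2,c))
    return out
if __name__=='__main__':
    for n in('top','scene'):
        d=grab(n); print(n)
        for o in lamps(d): print('px',o[7].round(0),'cap',o[0].round(4),'lens',o[1].round(4),'D %.3f yaw %.3f lensyaw %.3f areas %d %d'%o[2:7])
    
E
python3 meas.py
python3 - <<'E'
from h import *
for n in('top','scene'):
    d=grab(n); hsv=cv2.cvtColor(d['img'],cv2.COLOR_RGB2HSV); h,s,v=[hsv[...,i].astype(int) for i in range(3)]
    m=((h>100)&(h<125)&(s>150)).astype(np.uint8)
    cs,_=cv2.findContours(m,cv2.RETR_EXTERNAL,cv2.CHAIN_APPROX_NONE)
    for c in cs:
        a=cv2.contourArea(c); (cx,cy),_,_=r=cv2.minAreaRect(c)
        if a>3000: print(n,a,r, cv2.approxPolyDP(c,5,True).reshape(-1,2).tolist())
E
```

```text
top
px [336. 104.] cap [ 0.7906 -0.2425] lens [ 0.7573 -0.2915] D 0.059 yaw 0.974 lensyaw 0.987 areas 95 319
px [342. 160.] cap [ 0.6403 -0.2588] lens [ 0.6401 -0.3181] D 0.059 yaw 1.567 lensyaw 1.587 areas 93 319
px [272. 179.] cap [ 0.5859 -0.0739] lens [ 0.6323 -0.0368] D 0.059 yaw -2.467 lensyaw -2.457 areas 95 318
px [272. 210.] cap [ 0.5039 -0.0743] lens [ 0.4586 -0.0368] D 0.059 yaw -0.691 lensyaw -0.682 areas 97 337
px [366. 234.] cap [ 0.4445 -0.3218] lens [ 0.4377 -0.2633] D 0.059 yaw -1.455 lensyaw -1.435 areas 96 326
scene
px [240. 208.] cap [ 0.5864 -0.0723] lens [ 0.6305 -0.0347] D 0.058 yaw -2.434 lensyaw -2.480 areas 72 263
px [167. 210.] cap [ 0.6397 -0.257 ] lens [ 0.6372 -0.3175] D 0.061 yaw 1.530 lensyaw 1.563 areas 71 243
px [149. 258.] cap [ 0.7888 -0.241 ] lens [ 0.7556 -0.2903] D 0.059 yaw 0.978 lensyaw 0.925 areas 111 316
top 6152.5 ((484.6827392578125, 263.5583801269531), (127.17597961425781, 61.699947357177734), 85.91438293457031) [[511, 199], [450, 204], [460, 329], [471, 324], [472, 315], [480, 316], [479, 296], [511, 310]]
top 5605.0 ((130.31802368164062, 198.32571411132812), (95.25576782226562, 61.030452728271484), 15.154067993164062) [[94, 157], [77, 215], [168, 238], [183, 182]]
scene 5310.0 ((384.86297607421875, 230.69862365722656), (102.9961929321289, 56.64790725708008), 20.556047439575195) [[350, 189], [329, 236], [421, 274], [437, 220]]
scene 4679.5 ((486.37109375, 145.6580047607422), (112.02955627441406, 56.94949722290039), 65.77225494384766) [[458, 97], [445, 123], [477, 194], [511, 196], [511, 131], [489, 97]]
scene 6062.0 ((74.73868560791016, 128.5583038330078), (95.62191009521484, 130.517578125), 67.29715728759766) [[114, 69], [98, 67], [98, 77], [47, 136], [0, 108], [0, 119], [6, 115], [29, 133], [16, 141], [31, 166], [90, 174], [133, 108], [126, 82], [104, 79]]
```

```bash
python3 - <<'E'
from h import *
from meas import blobs
d=grab('top')
for c,z in (((94,157),.04),((77,215),.04),((168,238),0),((183,182),0),((168,238),.04),((183,182),.04)): print(c,z,onz(d,*c,z).round(3))
im=d['img']; cv2.imwrite('pics/tray.png',cv2.resize(im[140:260,60:200,::-1],None,fx=5,fy=5,interpolation=cv2.INTER_CUBIC))
for nm,c,z in(('tub',(308,200),.055),('flasktop',(213,106),.185),('bottletop',(204,276),.2),('hook',(410,180),.024)): print(nm,onz(d,*c,z).round(3))
d=grab('scene')
for c in((350,189),(329,236),(421,274),(437,220)): print(c,onz(d,*c,0.04).round(3),onz(d,*c,0.0).round(3))
for nm,c,z in(('tub',(212,188),.055),('flasktop',(288,241),.185),('bottletop',(320,123),.2)): print(nm,onz(d,*c,z).round(3))
E
```

```text
(94, 157) 0.04 [0.64  0.407 0.04 ]
(77, 215) 0.04 [0.483 0.446 0.04 ]
(168, 238) 0 [0.425 0.208 0.   ]
(183, 182) 0 [0.579 0.171 0.   ]
(168, 238) 0.04 [0.426 0.2   0.04 ]
(183, 182) 0.04 [0.576 0.164 0.04 ]
tub [ 0.531 -0.169  0.055]
flasktop [0.746 0.073 0.185]
bottletop [0.347 0.083 0.2  ]
hook [ 0.592 -0.452  0.024]
(350, 189) [0.427 0.209 0.04 ] [0.387 0.215 0.   ]
(329, 236) [0.607 0.167 0.04 ] [0.577 0.171 0.   ]
(421, 274) [0.665 0.393 0.04 ] [0.637 0.408 0.   ]
(437, 220) [0.483 0.446 0.04 ] [0.446 0.464 0.   ]
tub [ 0.535 -0.167  0.055]
flasktop [0.752 0.073 0.185]
bottletop [0.36  0.091 0.2  ]
```

View pics/tray.png

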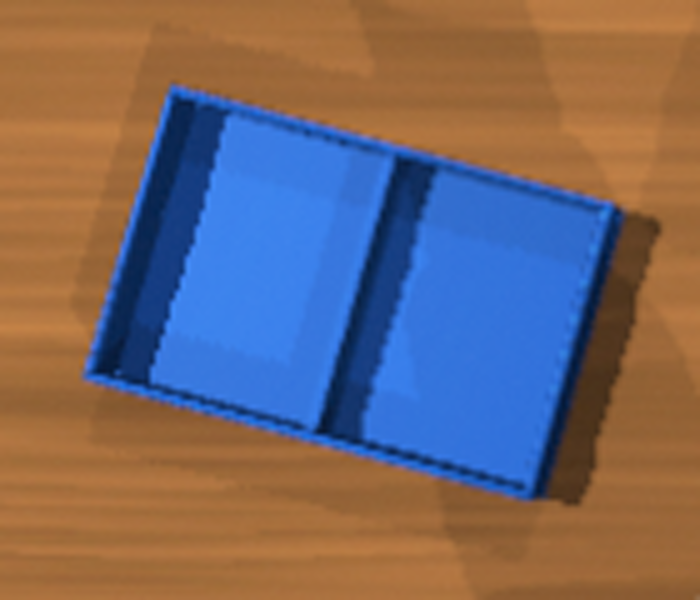

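```bash
cat > go.py <<'E'
import sys
from h import *
from scipy.spatial.transform import Rotation as R
def delta(x,y,z,yaw=None):
    o=bot.observe(); M=R.from_quat(o['ee_rot']).as_matrix(); d=M.T@(np.array([x,y,z])-o['ee_pos'])*1000
    ty=np.arctan2(M[1,0],M[0,0]); print('t %.2f'%o['clock'],'pos',o['ee_pos'].round(4),'toolxyaw %.3f'%ty,'tilt',M[:,2].round(3),'F',o['ft_force'].round(1),'open %.3f'%o['opening'],'q6 %.2f'%o['qpos'][5])
    t=0
    if yaw is not None: t=-((yaw-ty+np.pi/2)%np.pi-np.pi/2)
    print('delta mm',d.round(1),'turn %.3f'%t,'dist %.0f'%np.linalg.norm(d))
if __name__=='__main__': delta(*map(float,sys.argv[1:]))
E
python3 go.py .4445 -.322 .070
```

```text
t 0.40 pos [ 0.2372 -0.4683  0.2092] toolxyaw 0.469 tilt [-0.  0. -1.] F [-0.4  0.6  0.2] open 1.002 q6 -0.22
delta mm [251.1 -36.9 139.2] turn 0.000 dist 289
```

Call:
move_arm --deltas '[251,-37,130,0,1,251,-37,130,0,1,251,-37,130,0,1,251,-37,130,0,1,251,-37,130,0,1,251,-37,130,0,1,251,-37,130,0,1,251,-37,139,0,1,251,-37,139,0,1]' --grip_force 20

```text
clock: 1.3
ee_pos: [0.4435, -0.3224, 0.0695]
ee_rot: [0.973, 0.232, -0.0, -0.0]
ft_force: [-0.2, -0.1, 0.1]
opening: 0.207
```

```bash
python3 go.py .4445 -.322 .0455; python3 - <<'E'
from h import *
d=grab('wrist','w1.png'); print(np.round(d['pose'],3).tolist())
E
```

```text
t 1.30 pos [ 0.4435 -0.3224  0.0695] toolxyaw 0.468 tilt [-0.001  0.001 -1.   ] F [-0.2 -0.1  0.1] open 0.207 q6 0.26
delta mm [ 1.1  0.1 24. ] turn 0.000 dist 24
[[0.451, -0.845, -0.287, 0.518], [-0.893, -0.427, -0.144, -0.284], [-0.001, 0.321, -0.947, 0.244], [0.0, 0.0, 0.0, 1.0]]
```

View pics/w1.png

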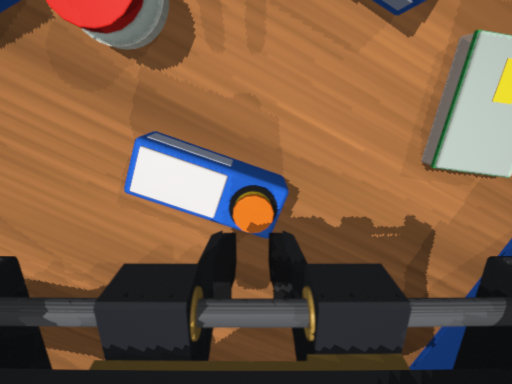

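```bash
python3 - <<'E'
from h import *
from meas import *
d=grab('wrist'); print([ (b[0].round(0),b[1],onz(d,*b[0],.056).round(4)) for b in blobs(((lambda q:(q[...,0]>=6)&(q[...,0]<=16)&(q[...,1]>200)&(q[...,2]>150))(cv2.cvtColor(d['img'],cv2.COLOR_RGB2HSV))),300,9000)])
E
```

```text
[(array([252., 212.]), np.int32(1078), array([ 0.4464, -0.3196,  0.056 ]))]
```

Call:
move_arm --deltas '[1,0,5,0,1,1,0,10,0,1,1,0,15,0,1,1,0,20,0,1,1,0,23,0,1,1,0,24,0,1,1,0,24,0,1]'

```text
clock: 2.1
ee_pos: [0.4453, -0.3215, 0.0461]
ee_rot: [0.973, 0.232, -0.0, -0.0]
ft_force: [-0.1, 0.5, 0.3]
opening: 0.011
```

```bash
python3 go.py .4445 -.322 .0455
```

```text
t 2.10 pos [ 0.4453 -0.3215  0.0461] toolxyaw 0.469 tilt [-0.  0. -1.] F [-0.1  0.5  0.3] open 0.011 q6 0.26
delta mm [-0.9  0.1  0.6] turn 0.000 dist 1
```

Call:
move_arm --deltas '[0,0,1,0,1,0,0,1,0,1,0,0,-28,0,1,50,8,-28,0,1,98,15,-28,0,1,146,22,-28,0,1,194,30,-28,0,1,202,31,-24,0,1,202,31,-24,0,1]'

```text
clock: 3.0
ee_pos: [0.6398, -0.2569, 0.069]
ee_rot: [0.972, 0.233, -0.001, -0.0]
ft_force: [0.4, -0.1, -0.7]
opening: 0.006
```

```bash
python3 go.py .6395 -.258 .0450;python3 - <<'E'
from h import *
from meas import *
d=grab('wrist','w2.png'); print([ (b[0].round(0),b[1],onz(d,*b[0],.056).round(4)) for b in blobs(((lambda q:(q[...,0]>=6)&(q[...,0]<=16)&(q[...,1]>200)&(q[...,2]>150))(cv2.cvtColor(d['img'],cv2.COLOR_RGB2HSV))),300,9000)])
E
```

```text
t 3.00 pos [ 0.6398 -0.2569  0.069 ] toolxyaw 0.471 tilt [-0.001  0.001 -1.   ] F [ 0.4 -0.1 -0.7] open 0.006 q6 0.55
delta mm [-0.8  0.9 24. ] turn 0.000 dist 24
[(array([349.,   7.]), np.int32(627), array([ 0.7815, -0.2455,  0.056 ])), (array([255., 215.]), np.int32(1048), array([ 0.6421, -0.2568,  0.056 ]))]
```

View pics/w2.png

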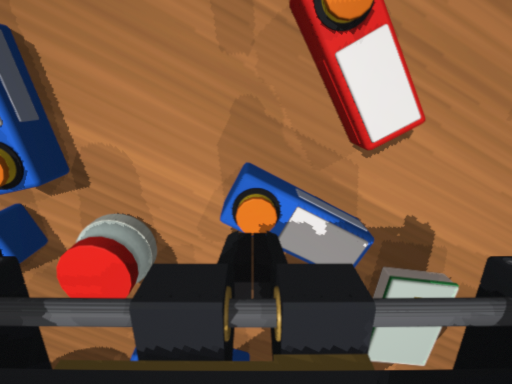

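Call:
move_arm --deltas '[0,0,5,0,1,0,0,10,0,1,0,0,15,0,1,0,0,20,0,1,0,0,23,0,1,0,0,24,0,1,0,0,24,0,1]'

```text
clock: 3.75
ee_pos: [0.6395, -0.2579, 0.0461]
ee_rot: [0.973, 0.232, -0.0, -0.0]
ft_force: [-0.3, -0.1, 1.1]
opening: 0.005
```

```bash
python3 go.py .586 -.073 .0690
```

```text
t 3.75 pos [ 0.6395 -0.2579  0.0461] toolxyaw 0.469 tilt [-0.  0. -1.] F [-0.3 -0.1  1.1] open 0.005 q6 0.55
delta mm [  35.8 -189.1  -22.9] turn 0.000 dist 194
```

Call:
move_arm --deltas '[0,0,1,0,1,0,0,1,0,1,0,0,-28,0,1,9,-48,-28,0,1,18,-96,-28,0,1,27,-144,-28,0,1,36,-189,-28,0,1,36,-189,-24,0,1,36,-189,-24,0,1]'

```text
clock: 4.65
ee_pos: [0.5862, -0.0724, 0.0703]
ee_rot: [0.972, 0.233, 0.0, 0.0]
ft_force: [0.1, 0.5, 0.7]
opening: 0.011
```

```bash
python3 go.py .586 -.073 .0450;python3 - <<'E'
from h import *
from meas import *
d=grab('wrist','w3.png'); print([ (b[0].round(0),b[1],onz(d,*b[0],.056).round(4)) for b in blobs(((lambda q:(q[...,0]>=6)&(q[...,0]<=16)&(q[...,1]>200)&(q[...,2]>150))(cv2.cvtColor(d['img'],cv2.COLOR_RGB2HSV))),300,9000)])
E
```

```text
t 4.65 pos [ 0.5862 -0.0724  0.0703] toolxyaw 0.470 tilt [ 0. -0. -1.] F [0.1 0.5 0.7] open 0.011 q6 0.78
delta mm [-0.5  0.4 25.3] turn 0.000 dist 25
[(array([254., 214.]), np.int32(1062), array([ 0.5878, -0.0717,  0.056 ])), (array([496., 252.]), np.int32(414), array([ 0.6437, -0.2505,  0.056 ]))]
```

View pics/w3.png

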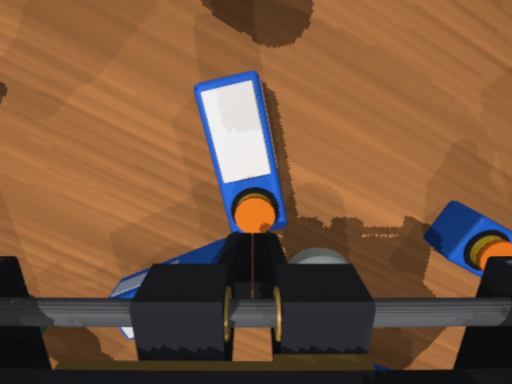

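Call:
move_arm --deltas '[0,0,5,0,1,0,0,10,0,1,0,0,15,0,1,0,0,20,0,1,0,0,23,0,1,0,0,25,0,1,0,0,25,0,1,0,0,25,0,1]'

```text
clock: 5.5
ee_pos: [0.5863, -0.0731, 0.0454]
ee_rot: [0.973, 0.232, 0.0, 0.0]
ft_force: [-0.4, 0.2, 0.3]
opening: 0.007
```

```bash
python3 go.py .504 -.074 .0690
```

```text
t 5.50 pos [ 0.5863 -0.0731  0.0454] toolxyaw 0.469 tilt [ 0. -0. -1.] F [-0.4  0.2  0.3] open 0.007 q6 0.78
delta mm [-73.9 -36.3 -23.7] turn 0.000 dist 86
```

Call:
move_arm --deltas '[0,0,-24,0,1,0,0,-28,0,1,-40,-20,-28,0,1,-74,-36,-24,0,1,-74,-36,-15,0,1,-74,-36,-10,0,1,-74,-36,-5,0,1,-74,-36,0,0,1,-74,-36,0,0,1,-74,-36,0,0,1]'

```text
clock: 6.5
ee_pos: [0.5043, -0.0743, 0.0451]
ee_rot: [0.973, 0.232, -0.0, -0.0]
ft_force: [0.5, 0.5, 0.8]
opening: 0.003
```

```bash
python3 go.py .504 -.074 .0450
```

```text
t 6.50 pos [ 0.5043 -0.0743  0.0451] toolxyaw 0.469 tilt [-0.  0. -1.] F [0.5 0.5 0.8] open 0.003 q6 0.73
delta mm [-0.1 -0.4  0.1] turn 0.000 dist 0
```

Call:
move_arm --deltas '[0,0,-50,0,1,0,0,-100,0,1,-45,0,-120,0,1,-90,0,-140,0,1,-130,30,-150,0,1,-150,50,-150,0,1,-150,50,-150,0,1]'

```text
clock: 7.2
ee_pos: [0.392, -0.1894, 0.1959]
ee_rot: [0.973, 0.23, 0.0, 0.001]
ft_force: [-0.4, 0.2, 0.0]
opening: 0.004
```

```bash
cat > look.py <<'E'
from h import *
import sys
t=sys.argv[1]
for n in sys.argv[2:]: grab(n,n+t+'.png')
E
python3 look.py 1 wrist top scene; python3 - <<'E'
import cv2,numpy as np
a=cv2.imread('pics/top1.png')[130:260,230:400]; b=cv2.imread('pics/scene1.png')[130:290,100:310]
a=cv2.resize(a,(392,300),interpolation=3); b=cv2.resize(b,(392,300),interpolation=3)
cv2.imwrite('pics/z1.png',np.hstack([a,b]))
E
```

```text
(no output)
```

View pics/wrist1.png

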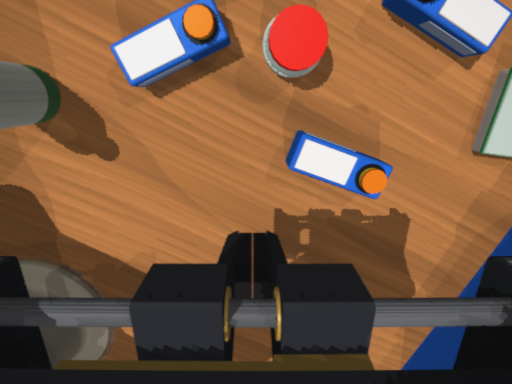

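View pics/z1.png

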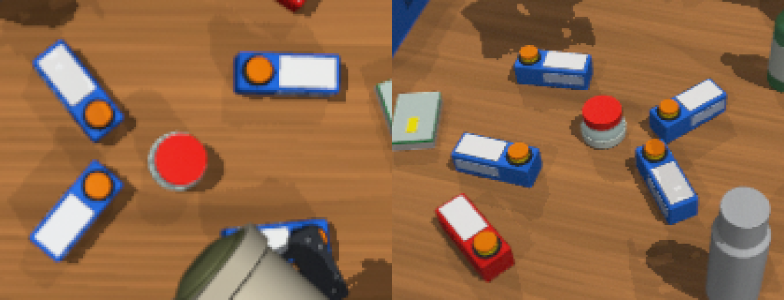

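```bash
python3 - <<'E'
import cv2,numpy as np
rows=[]
for f in('scene0','scene1'):
    im=cv2.imread(f'pics/{f}.png'); r=[]
    for (u,v) in((174,162),(167,213),(241,211),(250,190)):
        r.append(cv2.resize(im[v-18:v+18,u-22:u+22],(198,162),interpolation=2))
    rows.append(np.hstack(r))
cv2.imwrite('pics/cmp.png',np.vstack(rows))
E
python3 meas.py
```

```text
top
px [336. 104.] cap [ 0.7906 -0.2425] lens [ 0.7573 -0.2915] D 0.059 yaw 0.974 lensyaw 0.987 areas 95 319
px [342. 160.] cap [ 0.6398 -0.2588] lens [ 0.6397 -0.3183] D 0.059 yaw 1.569 lensyaw 1.587 areas 96 326
px [272. 179.] cap [ 0.5862 -0.0739] lens [ 0.6324 -0.0365] D 0.059 yaw -2.462 lensyaw -2.457 areas 93 319
px [272. 210.] cap [ 0.5038 -0.0743] lens [ 0.4586 -0.0368] D 0.059 yaw -0.693 lensyaw -0.682 areas 98 336
scene
px [240. 208.] cap [ 0.5868 -0.0722] lens [ 0.6303 -0.0348] D 0.057 yaw -2.431 lensyaw -2.472 areas 70 265
px [167. 210.] cap [ 0.6399 -0.2567] lens [ 0.637  -0.3176] D 0.061 yaw 1.523 lensyaw 1.550 areas 71 246
px [149. 258.] cap [ 0.7888 -0.241 ] lens [ 0.7556 -0.2903] D 0.059 yaw 0.979 lensyaw 0.925 areas 111 315
```

View pics/cmp.png

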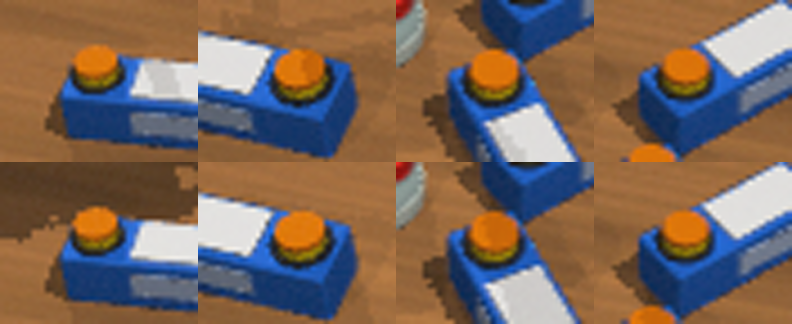

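```bash
python3 - <<'E'
from h import *
p=bot.observe()['ee_pos']; print(p)
ims=[]
for n in('wrist','scene'):
    d=grab(n); u=proj(d,p); print(n,u)
    im=d['img'][:,:,::-1].copy(); x,y=map(int,u.round())
    c=np.zeros((80,100,3),np.uint8); c=im[max(0,y-50):y+30,x-50:x+50]; c=cv2.resize(c,(390,312),interpolation=2); cv2.drawMarker(c,(195,195) if y>=50 else (195,int(y*3.9)),(0,255,0),0,10,1); ims.append(c)
cv2.imwrite('pics/tcp.png',np.hstack(ims))
E
```

```text
[ 0.39307464 -0.18582336  0.19511859]
wrist [253.94629427 225.37585719]
scene [218.15131855 115.77291733]
```

View pics/tcp.png

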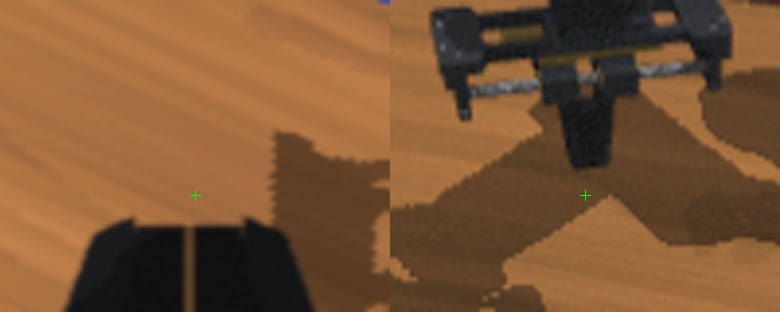

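```bash
python3 - <<'E'
from h import *
p=bot.observe()['ee_pos']
for n in('wrist','scene'):
    d=grab(n)
    for dz in(0,.01,.02,.03,.04): print(n,dz,proj(d,p+[0,0,dz]).round(1))
d=grab('wrist','wr.png'); im=d['img'][200:300,190:320,::-1]; a=cv2.resize(im,(390,300),interpolation=2)
d=grab('scene','sr.png'); im=d['img'][60:140,165:269,::-1]; b=cv2.resize(im,(390,300),interpolation=2)
cv2.imwrite('pics/tcp2.png',np.hstack([a,b]))
E
```

```text
wrist 0 [253.9 225.4]
wrist 0.01 [254.  232.2]
wrist 0.02 [254.1 239.7]
wrist 0.03 [254.3 248.1]
wrist 0.04 [254.4 257.6]
scene 0 [218.1 115.8]
scene 0.01 [217.9 112.8]
scene 0.02 [217.7 109.7]
scene 0.03 [217.6 106.6]
scene 0.04 [217.4 103.5]
```

View pics/tcp2.png

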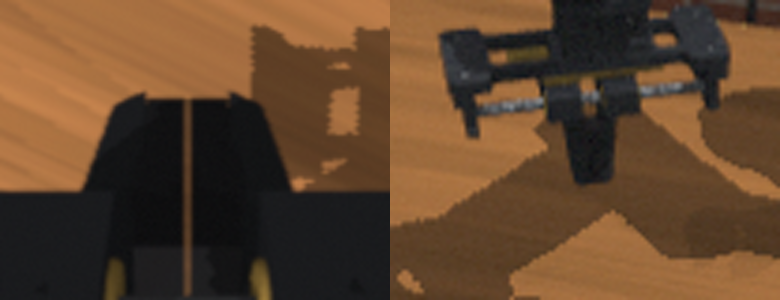

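```bash
python3 - <<'E'
from h import *
p=bot.observe()['ee_pos']; t=np.array([.892,.452,0])
for n in('wrist','scene'):
    d=grab(n)
    for dz in(0,.01,.015,.02,.025,.03,.04): print(n,dz,proj(d,p+.009*t+[0,0,dz]).round(1),proj(d,p-.009*t+[0,0,dz]).round(1))
E
```

```text
wrist 0 [254.  213.1] [253.9 237.3]
wrist 0.01 [254.1 219.3] [254.  244.6]
wrist 0.015 [254.1 222.7] [254.  248.6]
wrist 0.02 [254.2 226.3] [254.1 252.7]
wrist 0.025 [254.2 230.1] [254.1 257.1]
wrist 0.03 [254.3 234.1] [254.2 261.7]
wrist 0.04 [254.4 242.8] [254.3 271.8]
scene 0 [218.5 117.6] [217.4 113.8]
scene 0.01 [218.3 114.6] [217.2 110.8]
scene 0.015 [218.3 113.1] [217.1 109.3]
scene 0.02 [218.2 111.5] [217.1 107.7]
scene 0.025 [218.1 110. ] [217.  106.2]
scene 0.03 [218.  108.4] [216.9 104.6]
scene 0.04 [217.8 105.3] [216.7 101.5]
```

```bash
python3 - <<'E'
from h import *
d=grab('scene'); p=np.array([.2372,-.4683,.2092]); t=np.array([.892,.452,0]); y=np.array([.452,-.892,0])
for dz in(0,.02,.03):
  for s in(-1,1): print(dz,s,proj(d,p+.009*t+s*.044*y+[0,0,dz]).round(1))
im=cv2.imread('pics/scene0.png')[0:80,90:194]; cv2.imwrite('pics/s0z.png',cv2.resize(im,None,fx=6,fy=6,interpolation=2))
E
```

```text
0 -1 [160.7  69.5]
0 1 [132.   72.6]
0.02 -1 [159.7  63.6]
0.02 1 [130.6  66.7]
0.03 -1 [159.2  60.6]
0.03 1 [129.9  63.7]
```

View pics/s0z.png

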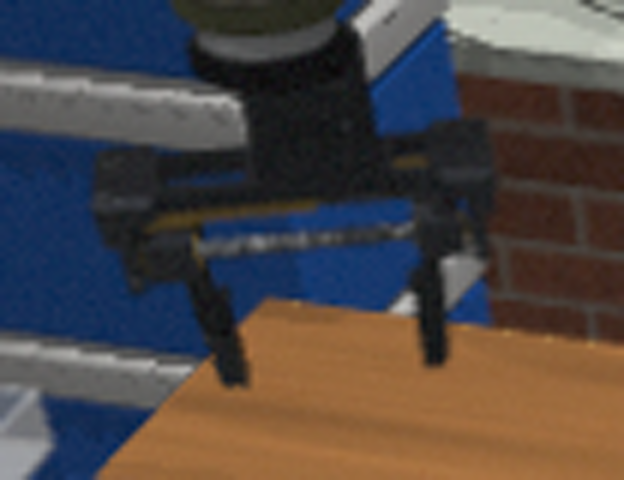

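```bash
python3 go.py .445 -.3215 .040
```

```text
t 7.90 pos [ 0.3928 -0.1866  0.1952] toolxyaw 0.469 tilt [-0.  0. -1.] F [-0.4 -0.  -0.1] open 0.003 q6 0.39
delta mm [-14.4 143.9 155.2] turn 0.000 dist 212
```

Call:
move_arm --deltas '[-4,40,30,0,1,-8,80,60,0,1,-12,120,90,0,1,-14,144,125,0,1,-14,144,150,0,1,-14,144,155,0,1,-14,144,158,0,1,-14,144,160,0,1,-14,144,162,0,1,-14,144,164,0,1,-14,144,164,0,1]'

```text
clock: 9.0
ee_pos: [0.4454, -0.3215, 0.0316]
ee_rot: [0.973, 0.232, 0.0, 0.0]
ft_force: [-0.0, 0.6, -0.6]
opening: 0.007
```

```bash
python3 go.py .445 -.3215 .020; python3 look.py 2 wrist
```

```text
t 9.00 pos [ 0.4454 -0.3215  0.0316] toolxyaw 0.469 tilt [ 0. -0. -1.] F [-0.   0.6 -0.6] open 0.007 q6 0.26
delta mm [-0.4 -0.1 11.6] turn 0.000 dist 12
```

View pics/wrist2.png

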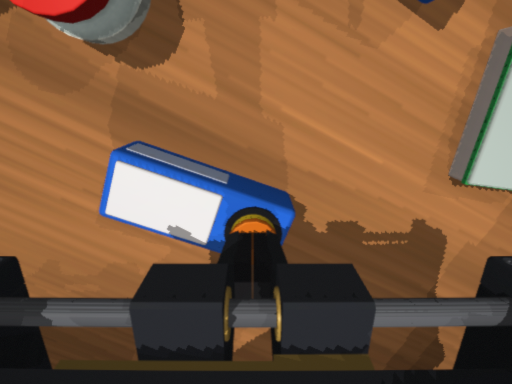

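Call:
move_arm --deltas '[0,0,3,0,1,0,0,5,0,1,0,0,6,0,1,0,0,6,0,1]'

```text
clock: 9.45
ee_pos: [0.4453, -0.3215, 0.0252]
ee_rot: [0.973, 0.232, 0.0, 0.0]
ft_force: [0.1, -0.7, 0.7]
opening: 0.005
```

Call:
move_arm --deltas '[0,0,2,0,1,0,0,4,0,1,0,0,4,0,1]'

```text
clock: 9.75
ee_pos: [0.4453, -0.3215, 0.0209]
ee_rot: [0.973, 0.232, 0.0, -0.0]
ft_force: [0.1, -0.5, -0.2]
opening: 0.003
```

Call:
move_arm --deltas '[0,0,1,0,1,0,0,2,0,1,0,0,2,0,1]'

```text
clock: 10.05
ee_pos: [0.4453, -0.3215, 0.0191]
ee_rot: [0.973, 0.232, 0.0, -0.0]
ft_force: [-0.2, 0.3, 2.4]
opening: 0.01
```

```bash
python3 look.py 3 wrist scene; python3 - <<'E'
import cv2,numpy as np
a=cv2.imread('pics/wrist3.png')[150:300,160:355]; b=cv2.imread('pics/scene3.png')[110:185,130:228]
cv2.imwrite('pics/z3.png',np.hstack([cv2.resize(a,(390,300),interpolation=2),cv2.resize(b,(390,300),interpolation=2)]))
E
```

```text
(no output)
```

View pics/z3.png

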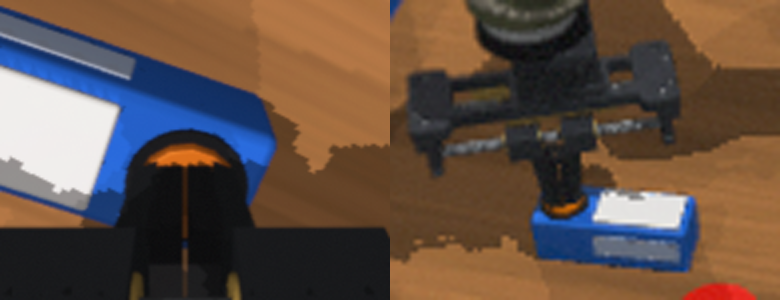

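Call:
move_arm --deltas '[0,0,1.5,0,1,0,0,3,0,1,0,0,3,0,1]'

```text
clock: 10.45
ee_pos: [0.4453, -0.3216, 0.0169]
ee_rot: [0.973, 0.232, 0.0, 0.0]
ft_force: [-2.5, 1.9, 11.5]
opening: 0.005
```

Call:
move_arm --deltas '[0,0,1,0,1,0,0,2,0,1,0,0,2,0,1]'

```text
clock: 10.75
ee_pos: [0.4455, -0.3217, 0.0167]
ee_rot: [0.973, 0.232, 0.0, 0.0]
ft_force: [-8.7, 8.4, 28.8]
opening: 0.004
```

Call:
move_arm --deltas '[0,0,-10,0,1,0,0,-40,0,1,-30,0,-60,0,1,-30,0,-60,0,1]'

```text
clock: 11.15
ee_pos: [0.4178, -0.3369, 0.0763]
ee_rot: [0.973, 0.231, 0.001, 0.002]
ft_force: [0.6, -0.4, 0.6]
opening: 0.005
```

```bash
python3 look.py 4 wrist scene; python3 - <<'E'
import cv2,numpy as np
a=cv2.imread('pics/wrist4.png')[100:300,160:420]; b=cv2.imread('pics/scene4.png')[110:185,130:228]
cv2.imwrite('pics/z4.png',np.hstack([cv2.resize(a,(390,300),interpolation=2),cv2.resize(b,(390,300),interpolation=2)]))
E
python3 go.py .640 -.258 .029
```

```text
t 11.25 pos [ 0.4184 -0.3351  0.0739] toolxyaw 0.468 tilt [ 0.  0. -1.] F [ 0.3  0.4 -0.1] open 0.009 q6 0.21
delta mm [232.5  31.1  45. ] turn 0.000 dist 239
```

View pics/z4.png

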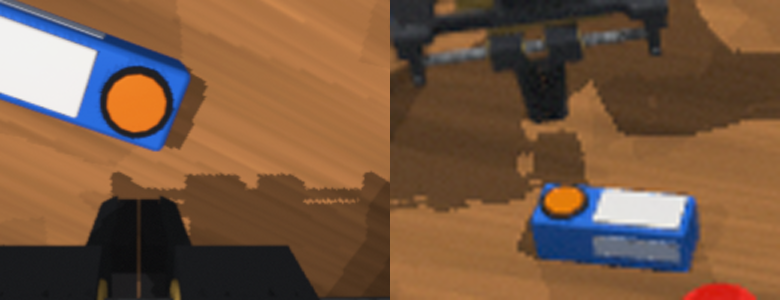

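Lamp 4 (scene pixel ~(172,160)) stays down with the skirt hidden, so it is sound. The fingertips really end about 29 mm above the reported TCP, so I correct for that. Next is lamp 3.

Call:
move_arm --deltas '[48,6,12,0,1,97,13,20,0,1,145,19,20,0,1,194,26,20,0,1,232,31,20,0,1,232,31,30,0,1,232,31,43,0,1,232,31,48,0,1,232,31,53,0,1,232,31,57,0,1,232,31,58,0,1,232,31,58,0,1]'

```text
clock: 12.45
ee_pos: [0.639, -0.2583, 0.017]
ee_rot: [0.973, 0.232, -0.0, 0.0]
ft_force: [-3.2, 1.7, 5.6]
opening: 0.005
```

```bash
python3 go.py .586 -.073 .05
```

```text
t 12.45 pos [ 0.639  -0.2583  0.017 ] toolxyaw 0.468 tilt [-0. -0. -1.] F [-3.2  1.7  5.6] open 0.005 q6 0.55
delta mm [  36.3 -189.3  -33. ] turn 0.000 dist 196
```

Call:
move_arm --deltas '[0,0,1.5,0,1,0,0,1.5,0,1,0,0,-15,0,1,0,0,-40,0,1,9,-48,-40,0,1,18,-96,-40,0,1,27,-144,-40,0,1,36,-189,-40,0,1,36,-189,-25,0,1,36,-189,-12,0,1,36,-189,-8,0,1,36,-189,-4,0,1]'

```text
clock: 13.65
ee_pos: [0.5862, -0.0737, 0.0201]
ee_rot: [0.973, 0.232, -0.0, -0.0]
ft_force: [-2.2, 2.2, 4.2]
opening: 0.009
```

Call:
move_arm --deltas '[0,0,3,0,1,0,0,4.5,0,1,0,0,5,0,1,0,0,5,0,1]'

```text
clock: 14.05
ee_pos: [0.5863, -0.0737, 0.0168]
ee_rot: [0.973, 0.232, 0.0, 0.0]
ft_force: [-7.7, 2.6, 16.1]
opening: 0.008
```

```bash
python3 go.py .504 -.074 .05
```

```text
t 14.05 pos [ 0.5863 -0.0737  0.0168] toolxyaw 0.468 tilt [ 0.    -0.001 -1.   ] F [-7.7  2.6 16.1] open 0.008 q6 0.78
delta mm [-73.6 -36.9 -33.2] turn 0.000 dist 89
```

Call:
move_arm --deltas '[0,0,-15,0,1,0,0,-40,0,1,-40,-20,-40,0,1,-74,-37,-37,0,1,-74,-37,-25,0,1,-74,-37,-12,0,1,-74,-37,-8,0,1,-74,-37,-4,0,1,-74,-37,-1,0,1,-74,-37,0,0,1,-74,-37,0,0,1]'

```text
clock: 15.15
ee_pos: [0.5044, -0.074, 0.0167]
ee_rot: [0.973, 0.233, 0.0, 0.001]
ft_force: [-7.9, -1.5, 18.9]
opening: 0.006
```

```bash
python3 go.py .39 -.19 .19
```

```text
t 15.15 pos [ 0.5044 -0.074   0.0167] toolxyaw 0.469 tilt [ 0.001 -0.001 -1.   ] F [-7.9 -1.5 18.9] open 0.006 q6 0.73
delta mm [-154.4   52.  -173.3] turn 0.000 dist 238
```

Call:
move_arm --deltas '[0,0,-30,0,-1,-20,5,-70,0,-1,-55,15,-105,0,-1,-90,30,-130,0,-1,-130,45,-155,0,-1,-155,50,-170,0,-1,-155,50,-170,0,-1]'

```text
clock: 15.85
ee_pos: [0.3875, -0.1902, 0.1871]
ee_rot: [0.973, 0.231, 0.001, 0.002]
ft_force: [1.9, 0.0, 0.8]
opening: 0.619
```

```bash
python3 look.py 5 scene; python3 meas.py; python3 - <<'E'
import cv2,numpy as np
rows=[]
for f in('scene0','scene5'):
    im=cv2.imread(f'pics/{f}.png'); r=[]
    for (u,v) in((174,162),(167,213),(241,211),(250,190)):
        r.append(cv2.resize(im[v-18:v+18,u-22:u+22],(198,162),interpolation=2))
    rows.append(np.hstack(r))
cv2.imwrite('pics/cmp2.png',np.vstack(rows))
E
```

```text
top
px [336. 104.] cap [ 0.7906 -0.2425] lens [ 0.7573 -0.2915] D 0.059 yaw 0.974 lensyaw 0.987 areas 95 319
px [342. 160.] cap [ 0.6398 -0.2588] lens [ 0.6398 -0.3184] D 0.060 yaw 1.569 lensyaw 1.587 areas 96 327
px [272. 179.] cap [ 0.5853 -0.0737] lens [ 0.6323 -0.0368] D 0.060 yaw -2.475 lensyaw -2.457 areas 96 319
px [272. 210.] cap [ 0.5038 -0.0743] lens [ 0.4586 -0.0368] D 0.059 yaw -0.693 lensyaw -0.682 areas 98 336
scene
px [167. 210.] cap [ 0.64   -0.2567] lens [ 0.637  -0.3176] D 0.061 yaw 1.523 lensyaw 1.550 areas 73 246
px [240. 210.] cap [ 0.5942 -0.0698] lens [ 0.6304 -0.0349] D 0.050 yaw -2.374 lensyaw -2.472 areas 68 265
px [149. 258.] cap [ 0.789 -0.241] lens [ 0.7556 -0.2904] D 0.060 yaw 0.977 lensyaw 0.950 areas 110 316
```

View pics/cmp2.png

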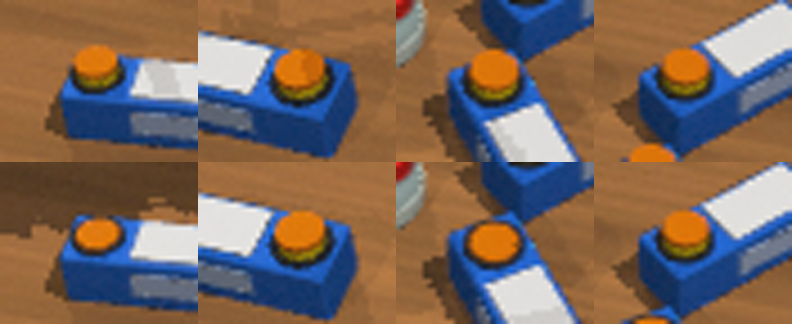

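L4 and L1 stay down (sound). L3 and L2 sprang back, with the yellow skirt showing, so they are faulty. I'll grasp L2 first.

```bash
python3 go.py .4745 -.050 .06 -.69
```

```text
t 16.00 pos [ 0.3883 -0.1876  0.1847] toolxyaw 0.469 tilt [-0.     0.001 -1.   ] F [-0.3  0.7 -0.6] open 0.752 q6 0.38
delta mm [139.1 -83.6 124.7] turn 1.159 dist 205
```

Call:
move_arm --deltas '[35,-21,20,0.15,-1,70,-42,40,0.3,-1,105,-63,80,0.45,-1,139,-84,110,0.6,-1,139,-84,125,0.75,-1,139,-84,125,0.9,-1,139,-84,125,1.05,-1,139,-84,125,1.16,-1,139,-84,125,1.16,-1,139,-84,125,1.16,-1]'

```text
clock: 17.0
ee_pos: [0.4739, -0.0495, 0.0596]
ee_rot: [0.942, -0.337, -0.001, -0.0]
ft_force: [-0.2, -0.3, -0.3]
opening: 0.998
```

```bash
python3 go.py .4745 -.050 -.015 -.69; python3 look.py 6 wrist
```

```text
t 17.00 pos [ 0.4739 -0.0495  0.0596] toolxyaw -0.687 tilt [-0.001  0.001 -1.   ] F [-0.2 -0.3 -0.3] open 0.998 q6 1.91
delta mm [ 0.9 -0.  74.6] turn 0.003 dist 75
```

View pics/wrist6.png

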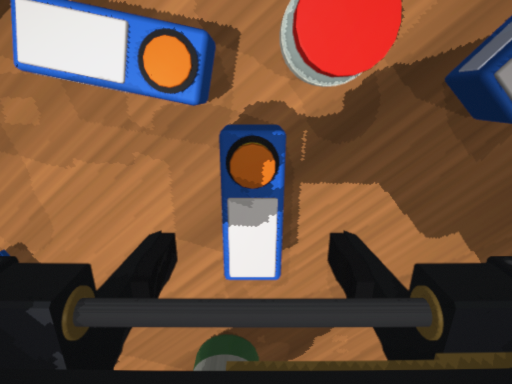

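Call:
move_arm --deltas '[1,0,30,0,-1,1,0,55,0,-1,1,0,70,0,-1,1,0,74,0,-1,1,0,74,0,-1]'

```text
clock: 17.55
ee_pos: [0.4745, -0.0508, -0.014]
ee_rot: [0.941, -0.338, -0.0, -0.0]
ft_force: [-0.3, 0.4, 1.2]
opening: 0.998
```

Call:
move_arm --deltas '[0,0,0,0,1,0,0,0,0,1,0,0,0,0,1,0,0,0,0,1,0,0,0,0,1,0,0,0,0,1,0,0,0,0,1]' --grip_force 25

```text
clock: 18.25
ee_pos: [0.4747, -0.051, -0.0137]
ee_rot: [0.941, -0.339, 0.0, -0.0]
ft_force: [-0.7, -0.3, 2.1]
opening: 0.515
```

```bash
python3 go.py .516 .246 .20 -.25; python3 look.py 7 wrist
```

```text
t 18.25 pos [ 0.4747 -0.051  -0.0137] toolxyaw -0.691 tilt [ 0. -0. -1.] F [-0.7 -0.3  2.1] open 0.515 q6 1.91
delta mm [-157.5 -255.2 -213.7] turn -0.441 dist 368
```

View pics/wrist7.png

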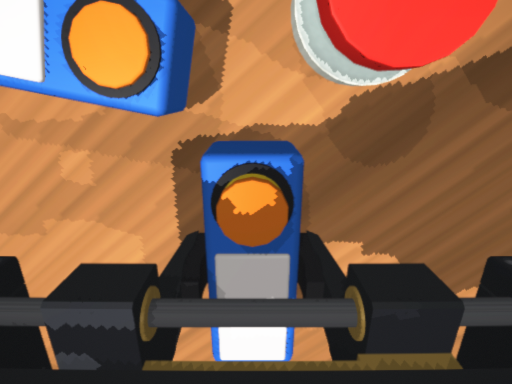

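Call:
move_arm --deltas '[0,0,-10,0,1,0,0,-55,0,1,0,0,-105,0,1,0,0,-155,0,1,0,0,-205,0,1,-20,-32,-214,-0.08,1,-45,-72,-214,-0.2,1,-70,-113,-214,-0.3,1,-95,-154,-214,-0.4,1,-120,-195,-214,-0.44,1,-145,-235,-214,-0.44,1,-157,-255,-214,-0.44,1]'

```text
clock: 19.5
ee_pos: [0.5154, 0.2489, 0.2003]
ee_rot: [0.992, -0.124, -0.0, -0.0]
ft_force: [-0.2, -0.5, -2.7]
opening: 0.521
```

```bash
python3 go.py .516 .246 .06 -.25; python3 look.py 8 wrist top
```

```text
t 19.50 pos [0.5154 0.2489 0.2003] toolxyaw -0.248 tilt [-0.001  0.    -1.   ] F [-0.2 -0.5 -2.7] open 0.521 q6 2.06
delta mm [  1.4   2.7 140.2] turn 0.002 dist 140
```

View pics/wrist8.png

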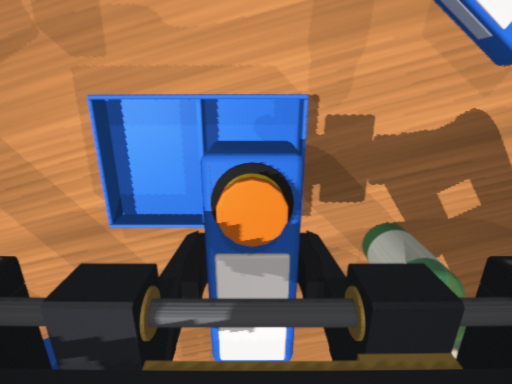

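```bash
python3 - <<'E'
from h import *
d=grab('wrist')
A=[onz(d,u,v,.04)[:2] for u,v in((88,96),(306,96),(108,227),(203,96))]
for a in A: print(a.round(4))
v=A[0]-A[1]; print(np.linalg.norm(v), np.arctan2(v[1],v[0])-np.pi/2, np.linalg.norm(A[0]-A[2]))
th=-.25; tx=np.array([np.cos(th),np.sin(th)]); print('centre', (A[0]+A[1])/2-.0825*tx)
E
```

```text
[0.6397 0.4075]
[0.5794 0.1712]
[0.4837 0.4506]
[0.6075 0.2825]
0.2438499849402234 -0.25001971335383133 0.16190243985057676
centre [0.52960362 0.3097544 ]
```

Call:
move_arm --deltas '[0,0,45,0,1,0,0,90,0,1,0,0,135,0,1,0,0,165,0,1,0,0,182,0,1,0,0,192,0,1,0,0,199,0,1,0,0,204,0,1,0,0,207,0,1,0,0,208,0,1,0,0,208,0,1]'

```text
clock: 20.75
ee_pos: [0.5164, 0.2457, -0.0074]
ee_rot: [0.992, -0.125, 0.0, -0.0]
ft_force: [-0.6, -0.2, -3.3]
opening: 0.516
```

```bash
python3 go.py .516 .246 -.009 -.25; python3 look.py 9 wrist
```

```text
t 20.75 pos [ 0.5164  0.2457 -0.0074] toolxyaw -0.251 tilt [ 0.001  0.    -1.   ] F [-0.6 -0.2 -3.3] open 0.516 q6 2.06
delta mm [-0.5 -0.2  1.6] turn -0.001 dist 2
```

View pics/wrist9.png

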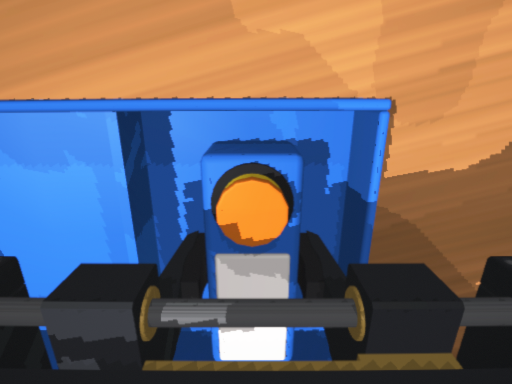

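Call:
move_arm --deltas '[0,0,1,0,1,0,0,2,0,1,0,0,2,0,1]'

```text
clock: 21.1
ee_pos: [0.5165, 0.2457, -0.0086]
ee_rot: [0.992, -0.125, 0.0, -0.0]
ft_force: [-3.2, -1.5, 7.5]
opening: 0.52
```

On the floor (contact force went positive). Partial opening, then straight up.

Call:
move_arm --deltas '[0,0,0,0,0.2,0,0,0,0,-0.3,0,0,0,0,-0.3,0,0,0,0,-0.3,0,0,-15,0,-0.3,0,0,-50,0,-0.3,0,0,-100,0,-0.3,0,0,-150,0,-0.3,0,0,-200,0,-0.3,0,0,-210,0,-0.3]'

```text
clock: 22.1
ee_pos: [0.518, 0.2461, 0.2074]
ee_rot: [0.992, -0.125, 0.005, -0.002]
ft_force: [-0.3, -0.4, -0.1]
opening: 0.652
```

```bash
python3 go.py .640 -.296 .2 1.57; python3 look.py 10 wrist
```

```text
t 22.10 pos [0.518  0.2461 0.2074] toolxyaw -0.251 tilt [ 0.011  0.003 -1.   ] F [-0.3 -0.4 -0.1] open 0.652 q6 2.06
delta mm [252.7 494.9   7.3] turn 1.321 dist 556
```

View pics/wrist10.png

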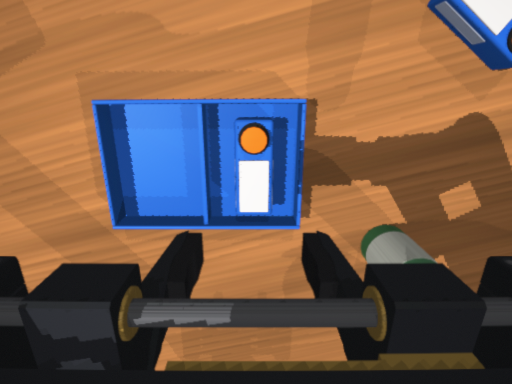

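Call:
move_arm --deltas '[22,43,0,0.12,-1,44,86,0,0.24,-1,66,129,0,0.36,-1,88,172,0,0.48,-1,110,215,0,0.6,-1,132,258,0,0.72,-1,154,301,0,0.84,-1,176,344,0,0.96,-1,198,387,0,1.08,-1,220,430,0,1.2,-1,242,473,20,1.32,-1,253,495,60,1.32,-1]'

```text
clock: 23.35
ee_pos: [0.6388, -0.3008, 0.1408]
ee_rot: [-0.705, 0.709, -0.002, 0.0]
ft_force: [1.0, 0.1, -0.2]
opening: 1.001
```

```bash
python3 go.py .640 -.296 .06 1.575
```

```text
t 23.35 pos [ 0.6388 -0.3008  0.1408] toolxyaw -1.577 tilt [ 0.003 -0.003 -1.   ] F [ 1.   0.1 -0.2] open 1.001 q6 2.54
delta mm [-5.  -0.9 80.8] turn -0.010 dist 81
```

Call:
move_arm --deltas '[0,0,40,0,-1,0,0,75,0,-1,0,0,80,0,-1,0,0,80,0,-1]'

```text
clock: 23.75
ee_pos: [0.6379, -0.2964, 0.0597]
ee_rot: [-0.707, 0.707, 0.001, -0.0]
ft_force: [0.2, -0.4, 0.5]
opening: 0.999
```

```bash
python3 go.py .640 -.296 -.014 1.575; python3 look.py 11 wrist
```

```text
t 23.75 pos [ 0.6379 -0.2964  0.0597] toolxyaw -1.571 tilt [-0.002  0.001 -1.   ] F [ 0.2 -0.4  0.5] open 0.999 q6 2.54
delta mm [-0.4 -2.2 73.7] turn -0.004 dist 74
```

View pics/wrist11.png

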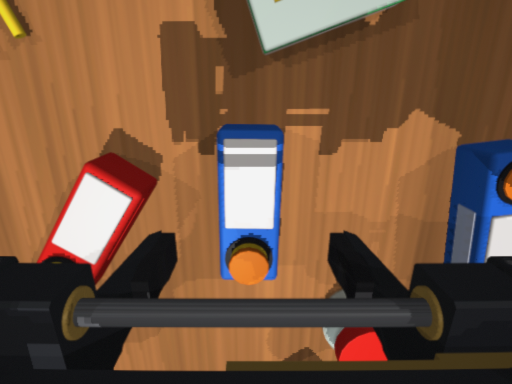

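Call:
move_arm --deltas '[0,-2,5,0,-0.6,0,-2,25,0,-0.6,0,-2,50,0,-0.6,0,-2,66,0,-0.6,0,-2,73,0,-0.6,0,-2,73,0,1,0,-2,73,0,1,0,-2,73,0,1,0,-2,73,0,1,0,-2,73,0,1,0,-2,73,0,1]'

```text
clock: 24.9
ee_pos: [0.6407, -0.2971, -0.0115]
ee_rot: [-0.707, 0.707, -0.001, 0.0]
ft_force: [-0.9, 0.7, 4.4]
opening: 0.523
```

```bash
python3 go.py .545 .3675 .20 -.25; python3 look.py 12 wrist
```

```text
t 24.90 pos [ 0.6407 -0.2971 -0.0115] toolxyaw -1.571 tilt [ 0.001 -0.001 -1.   ] F [-0.9  0.7  4.4] open 0.523 q6 2.54
delta mm [-664.4   95.7 -212.4] turn -1.321 dist 704
```

View pics/wrist12.png

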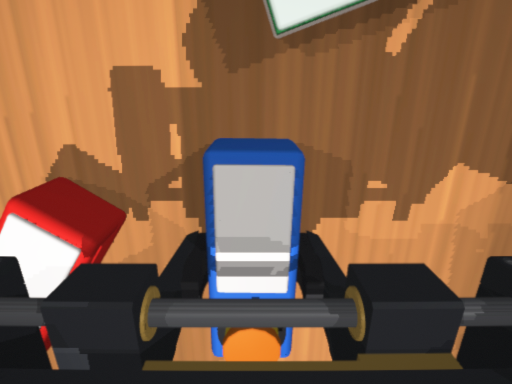

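Call:
move_arm --deltas '[0,0,-10,0,1,0,0,-55,0,1,0,0,-105,0,1,0,0,-155,0,1,-10,2,-200,0,1,-55,8,-212,-0.12,1,-102,15,-212,-0.24,1,-150,22,-212,-0.36,1,-197,28,-212,-0.48,1,-245,35,-212,-0.6,1,-292,42,-212,-0.72,1,-340,49,-212,-0.84,1]'

```text
clock: 26.15
ee_pos: [0.5905, 0.0451, 0.1995]
ee_rot: [0.935, -0.355, -0.0, -0.0]
ft_force: [0.9, 0.6, -2.5]
opening: 0.519
```

```bash
python3 go.py .545 .3675 .20 -.25
```

```text
t 26.15 pos [0.5905 0.0451 0.1995] toolxyaw -0.726 tilt [-0.  0. -1.] F [ 0.9  0.6 -2.5] open 0.519 q6 2.18
delta mm [-248.2 -210.8   -0.5] turn -0.476 dist 326
```

Call:
move_arm --deltas '[-35,-30,0,-0.07,1,-70,-60,0,-0.14,1,-105,-90,0,-0.21,1,-140,-120,0,-0.28,1,-175,-150,0,-0.35,1,-210,-180,0,-0.42,1,-240,-205,0,-0.476,1,-248,-211,0,-0.476,1,-248,-211,0,-0.476,1]'

```text
clock: 27.05
ee_pos: [0.5469, 0.367, 0.1989]
ee_rot: [0.992, -0.126, -0.0, 0.0]
ft_force: [0.5, 0.0, -2.5]
opening: 0.52
```

```bash
python3 go.py .545 .3675 -.0065 -.25;  python3 look.py 13 wrist
```

```text
t 27.05 pos [0.5469 0.367  0.1989] toolxyaw -0.254 tilt [-0.001 -0.    -1.   ] F [ 0.5  0.  -2.5] open 0.520 q6 2.24
delta mm [-1.800e+00 -1.000e-01  2.054e+02] turn -0.004 dist 205
```

View pics/wrist13.png

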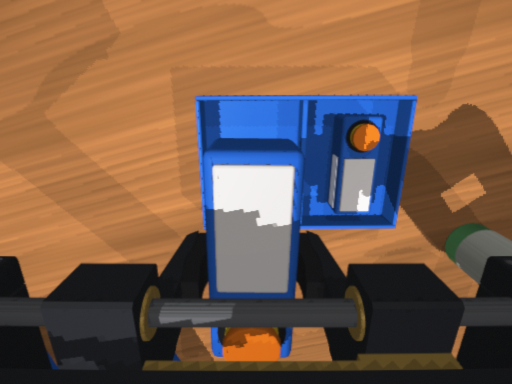

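Call:
move_arm --deltas '[-1,0,45,0,1,-1,0,90,0,1,-1,0,135,0,1,-1,0,165,0,1,-1,0,182,0,1,-1,0,191,0,1,-1,0,197,0,1,-1,0,201,0,1,-1,0,204,0,1,-1,0,204,0,1]'

```text
clock: 28.1
ee_pos: [0.5469, 0.3661, -0.0045]
ee_rot: [0.992, -0.127, 0.0, -0.0]
ft_force: [-0.1, 0.4, -2.5]
opening: 0.516
```

Call:
move_arm --deltas '[0,0,1,0,1,0,0,2,0,1,0,0,2,0,1]'

```text
clock: 28.4
ee_pos: [0.5469, 0.3663, -0.0065]
ee_rot: [0.992, -0.127, 0.0, -0.0]
ft_force: [-0.7, -0.6, -2.6]
opening: 0.518
```

Call:
move_arm --deltas '[0,0,1,0,1,0,0,2,0,1,0,0,2,0,1]'

```text
clock: 28.7
ee_pos: [0.5469, 0.3663, -0.0065]
ee_rot: [0.992, -0.127, 0.0, -0.0]
ft_force: [-7.2, -4.7, 13.5]
opening: 0.52
```

Call:
move_arm --deltas '[0,0,-1,0,0.2,0,0,-1,0,-0.3,0,0,-1,0,-0.3,0,0,-1,0,-0.3,0,0,-15,0,-0.3,0,0,-50,0,-0.3,0,0,-100,0,-0.3,0,0,-150,0,-0.3,0,0,-200,0,-0.3,0,0,-215,0,-0.3,-10,0,-220,0,-0.3]'

```text
clock: 29.8
ee_pos: [0.5379, 0.3687, 0.2143]
ee_rot: [0.992, -0.128, 0.002, -0.001]
ft_force: [-0.1, -0.0, -0.5]
opening: 0.646
```

```bash
python3 go.py .42 0 .26; python3 look.py 14 wrist scene
```

```text
t 29.80 pos [0.5379 0.3687 0.2143] toolxyaw -0.256 tilt [ 0.005  0.002 -1.   ] F [-0.1 -0.  -0.5] open 0.646 q6 2.25
delta mm [-20.5 386.4 -46.9] turn 0.000 dist 390
```

View pics/wrist14.png

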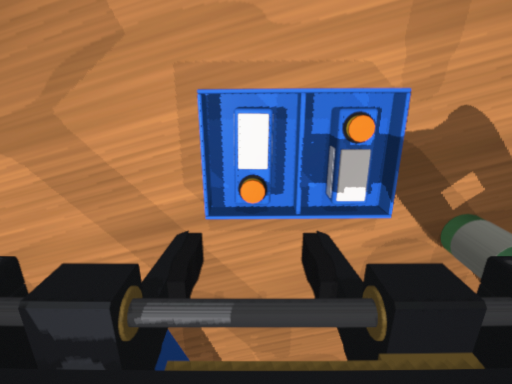

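View pics/scene14.png

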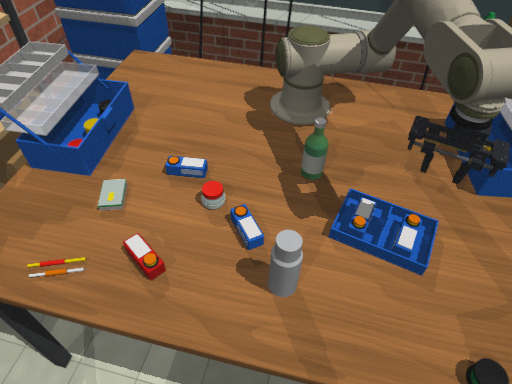

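```bash
python3 - <<'E'
from h import *
from meas import lamps
im=cv2.imread('pics/scene14.png')
a=im[180:280,320:450]; b=im[140:240,150:280]
cv2.imwrite('pics/fin.png',np.hstack([cv2.resize(a,(390,300),interpolation=2),cv2.resize(b,(390,300),interpolation=2)]))
d=grab('wrist')
C=np.array([.530,.308]);th=-.25;Rm=np.array([[np.cos(th),np.sin(th)],[-np.sin(th),np.cos(th)]])
for (u,v),(p,q) in(((253,190),(253,141)),((360,128),(350,175))):
    cap=onz(d,u,v,.061)[:2]; ln=onz(d,p,q,.047)[:2]; dr=(cap-ln)/np.linalg.norm(cap-ln); print('tray frame',Rm@(cap-.038*dr-C),np.linalg.norm(cap-ln))
E
```

```text
tray frame [0.00203626 0.06070401] 0.056569821864417606
tray frame [-0.00106718 -0.05912306] 0.05863126672503062
```

View pics/fin.png

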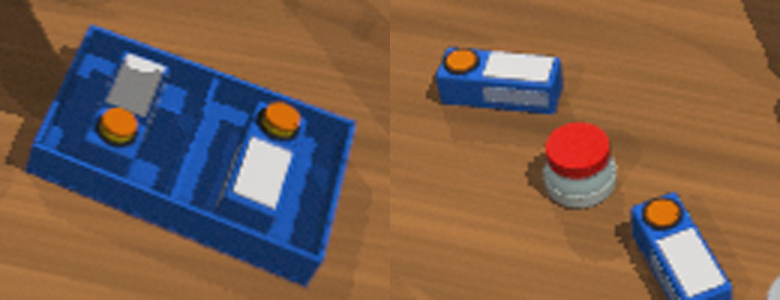

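The tray lamps have skirts showing (button up) and sit centred within about 2 mm. The other two lamps have hidden skirts (button down). The robot is clear of everything, so I'm handing in.

```bash
python3 -c "
from cell import bot
o=bot.observe();print(o['clock'],o['ft_force']);print(bot.finish_job())"
```

```text
29.95 [ 0.5750377  -0.31454542 -0.7132404 ]
the job is handed in; nothing more can be done
None
```

I tested all four lamps and handed the job in at about 30 s of the 72 s allowed. No verdict was reported.

- **Sound lamps:** The lamps with caps at about (0.445, −0.32) and (0.586, −0.07) stayed down and were left standing in place, switched on.
- **Faulty lamps:** The lamps with caps at about (0.640, −0.26) and (0.504, −0.07) sprang back. I lifted each one into the tray and lowered it until it touched the floor.
- **Final checks:**
  - The tray lamps sit one to a bay, flat, button up, and within about 2 mm of centre along the bay.
  - The yellow skirts are hidden on the two sound lamps, so their buttons are fully down.
  - The bystanders look unmoved and upright by eye; I did not measure them. The gripper was clear of everything.
- **What disagreed:** My first round of presses never reached the buttons. The fingertips end about 29 mm above the reported TCP, seen in two views and confirmed by contact, so I corrected for that and pressed all four again. During those presses and the set-downs the highest force reading I saw was about 31 N.

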